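# Sleeve the contact pin and hold the bayonet cap at its test position

## Robot

A 7-joint arm with a two-finger parallel gripper is mounted at the origin on a cart in front of the work surface, level with it; the furniture and walls round the work are solid. World frame = base frame: x ahead of the robot, y to its left, z up, the work surface at z = 0. Lengths are in m, angles in rad, forces in N, time in s.
With the tool pointing down it reaches from about 0.425 to 0.875 m from the base axis. Payload 8.4 kg.
Tool frame: the origin (TCP) lies at the very end of the fingers, on their centre line; the grasp point (between the pads) lies 19 mm behind it; z points along the fingers, y is the line along which they close (so a half turn about z gives the same grasp; the last joint's range is limited). The gripper opens to 85 mm and grips with 20 to 120 N. Pads are 22 mm wide; open, the fingers measure 114 mm over their backs; the gripper's body (76 mm by 85 mm) begins 54 mm behind the grasp point. The pads swing forward as they close: fully open they stand 13 mm farther back than shut.
Start: joints at [-1.387, 0.333, 0.04, 1.465, -0.013, 1.343, -0.059], TCP at [0.181, 0.624, 0.231] pointing down, gripper open.
Joint ranges: [-2.58, 2.58], [-0.38, 2.09], [-1.3, 1.39], [0.25, 2.4], [-1.5, 4.64], [0.08, 2.09], [-2.65, 2.65]. Speed limits (rad/s): [2.22, 2.22, 2.79, 2.79, 3.14, 3.14, 3.14].

## Interface

Orientations are given as a unit quaternion [x, y, z, w].
In Python, from bench import * gives the robot as it stands. The module is installed in compiled form; this text tells all that it offers.
- The arm moves only by the shell command python3 -m creep 'ROWS' [FORCE]. ROWS is JSON, a list of rows, each a list of 7 numbers: the turn, a rotation vector about the world's x, y, z in units of 5 degrees (1.0 is 5 degrees), then the shift along the world's x, y, z in units of 25 mm (1.0 is 25 mm), then the opening, from 0 (shut) to 1 (fully open). A call has 1 to 8 rows; each row shifts and turns the commanded pose from where the row before left it; what a row does not reach is not made up. A row lasts 1/10 s, in which the tool goes at most 50 mm and 8.59 degrees, less where a joint would pass 70% of its speed; a pose out of reach is approached as far as the arm can. A call is refused whole if a number of a shift passes 1 or a number of a turn 1, either way. A call with a gripper value outside its range is refused whole. The fingers move at their own pace and stop on an object; FORCE is the grip in N (left out, the last holds). Time passes only in rows, so rows that do not move let the fingers close. It gives the time, the measured TCP pose, the force, the opening and the grip force at its end, in the units of the state.
- read_state(): the state, without advancing time (a new reading comes with each control period).
- capture(name): name is "scene" or "side" or "wrist"; returns a dict with "frame" (420x560x3 uint8, red, green, blue), "depth" (420x560 float32, m along the optical axis (not along the pixel's ray), 0 where there is no reading), "fx", "fy", "cx", "cy" (pixels), "extrinsics" (4x4, takes a point from camera to world coordinates). Camera axes: x right, y down, z forward; pixel columns grow to the right and rows downward; lengths in m; the calibration is good to about 2 mm. A picture is of the moment at which its call begins.
- hand_in(): hands the job in; it is judged then, once.
The state is a dict: "t": time; "joints": joint angles; "dq": joint speeds; "effort": joint torques, N m; "eef_pos": TCP position; "tool_rot": TCP orientation; "ft_force": force on the tool from outside, world axes, zero at the start; "ft_torque": the same for the moment, N m; "finger_gap": finger opening in m; "grasp_force": force on a finger pad.
Only numpy, scipy, OpenCV 4.12 (cv2) and the standard library are available. Lean on these libraries where they do the work, as an engineer would, in place of code of your own. Each camera call takes 0.05 s, during which the arm holds its last target. There are 200 camera calls.

## Task

Push the orange insulating sleeve fully down over the brass pin in the blue test fixture, then put the bayonet cap over it, lugs through the two notches and all the way down. Twist the cap clockwise (seen from above) half-way, from the white marks to the yellow marks (45 degrees), without letting it go on to the lock click at the red marks; it springs back if let go, so finish while still gripping it and holding it at the yellow marks. Leave the small bottle, the carton and the terminal strip where they are.

Things in the scene. Friction and masses are not known exactly. Their poses are not given: they have to be found in the camera images.
- fixture: Test fixture, fixed to the bench: blue case 130 x 150 x 20 mm (x, y, z), a dark steel collar in its middle (92 mm outside, top 52 mm above the bench). Origin: centre of its underside, on the port's axis; z up. On the collar: white marks at the fixture's +x and -x, yellow ones (test position) 0.8 rad and red ones (locked) 1.6 rad clockwise from them seen from above.
- spigot_tip (a point): Tip of the upright brass pin on the port's axis, 72 mm above the bench, 20 mm above the collar. The pin is 12 mm in diameter with a tapered tip (upper 7 mm) and rises 36 mm from a flat black pedestal of 28 mm diameter.
- spigot_foot (a point): Foot of the pin on the port's axis: the pedestal's top, 36 mm above the bench, on which the sleeve stands when it is home (its top is then 80 mm above the bench).
- port_rim (a point): Centre of the collar's top face, 52 mm above the bench, on which the cap's shoulder rests when home. The mouth is a round hole of 54 mm in an 8 mm thick inward flange, with two notches 14 mm wide at the fixture's +x and -x (white marks) for the cap's lugs.
- ring_turn (a joint): Turn of the sprung grey ring in the port, rad: 0 at rest (its two 15 mm slots lie under the notches), growing as the cap is twisted clockwise, stop at 1.6. The lugs sit in the slots with about 0.08 rad play each way, so it follows the cap a little behind. Return spring 0.03 N m at 0, 0.11 N m at the test position (0.8); spring balls resist from about 1.0 and the lock clicks between 1.3 and 1.6.
- sleeve: The loose orange sleeve (30 g) as a whole, origin at the centre of its underside, z along its axis.
- sleeve_mid (a point): Centre of the orange sleeve, half-way up: an open tube standing upright, 26 mm outside and 16 mm inside diameter, 44 mm tall. Either end may go down. When home on the pin this point is 58 mm above the bench.
- cap: Bayonet cap (about 120 g), 80 mm tall, standing upright. Origin: centre of its underside; z up; x along its grip bar and lugs; same after a half turn. Home, its origin is 34 mm above the bench. Lower end: plug of 51 mm diameter with two lugs (10 mm wide, 8.5 mm tall, reaching 32 mm from the axis) at +x and -x; bore of at least 36 mm, 50 mm deep, open below.
- cap_grip (a point): Centre of the cap's black grip bar, 66.5 mm above the cap's underside (axes as the cap's): bar 50 mm long (x), 18 mm wide (y), from 55 to 80 mm above the underside, a white line along its top. Below it a grey dome of 47 mm diameter and a black shoulder disc of 76 mm, its underside 18 mm above the cap's. When home this point is 100.5 mm above the bench.
- flux_bottle: Small dark bottle, 25 mm diameter, 79 mm tall, standing upright; bystander. Origin at the centre of its underside.
- fuse_carton: Small flat carton, 48 x 72 x 22 mm; bystander. Origin at the centre of its underside.
- terminal_strip: White screw terminal strip, 17 x 60 x 13 mm; bystander. Origin at the centre of its underside.
Not all that is in view belongs to the job. Of the things that look like the cap, the middle-sized one is meant.

How it is judged:
On the way, in this order (a step that is already met when the one before it is completed fails the run):
1. the sleeve is fully home on the pin, standing on the pedestal (horizontal distance between sleeve_mid and spigot_foot below 0.005 m and z of sleeve_mid in the frame of fixture below 0.061 m and angle between the z axis of sleeve and the z axis of fixture, either way round below 0.12 rad), for 0.2 s.
2. the cap is fully down in the port, still near the entry position (horizontal distance between cap and fixture below 0.005 m and z of cap in the frame of fixture below 0.0375 m and angle between cap's own z axis and vertical below 0.08 rad and value of joint ring_turn below 0.4 rad), for 0.1 s.
At the end, for the whole second after the job is handed in: Sleeve home on the pin (5 mm of the axis, 3 mm of the pedestal); cap down in the port (5 mm of the axis, under 4.5 mm above home, tilt under 0.08 rad), at rest and gripped by the fingers (over 1 N); ring turned to between 0.58 and 1.0 rad (all of step 1 and horizontal distance between cap and fixture below 0.005 m and z of cap in the frame of fixture below 0.0385 m and angle between cap's own z axis and vertical below 0.08 rad and value of joint ring_turn between 0.58 and 1 rad and contact force between the fingers and cap above 1 N and linear speed of cap below 0.02 m/s); the arm keeps its last pose, push and grip.
It fails at once if the cap is turned on to the lock click (value of joint ring_turn above 1.2 rad).
It fails at once if the bottle is shifted or tipped (distance of flux_bottle from where it was at the start of the episode above 0.03 m or angle between flux_bottle's own z axis and vertical above 0.5 rad).
It fails at once if the carton is shifted (distance of fuse_carton from where it was at the start of the episode above 0.03 m).
It fails at once if the terminal strip is shifted (distance of terminal_strip from where it was at the start of the episode above 0.03 m).
It also fails if it takes over 54 s, if anything falls off the work surface, if the arm or the gripper's body presses on something with over 40 N, if the wrist force passes 120 N, or if a joint passes its speed limit or range.

## Working session

There is one attempt and no reset: what is moved stays moved. The work goes in short steps, Python scripts to look and compute and a shell command to move; the robot and the scene stay as the last step left them, time stands still between calls to the robot, and variables do not carry over. Pictures are saved under pics/ and viewed, at most 10 in all, crops included, and the job is handed in when it is done.

```bash
mkdir -p pics; cat > h.py <<'E'
from bench import *
import numpy as np, cv2, pickle
def grab(n,tag):
    c=capture(n); pickle.dump(c,open(f'pics/{tag}.pkl','wb')); cv2.imwrite(f'pics/{tag}.png',c['frame'][:,:,::-1]); return c
def load(tag): return pickle.load(open(f'pics/{tag}.pkl','rb'))
def world(c):
    d=c['depth']; v,u=np.indices(d.shape); P=np.stack([(u-c['cx'])/c['fx']*d,(v-c['cy'])/c['fy']*d,d,np.ones_like(d)],-1)
    W=(P@c['extrinsics'].T)[...,:3]; W[d==0]=np.nan; return W
def ray(c,u,v,z):
    r=c['extrinsics'][:3,:3]@np.array([(u-c['cx'])/c['fx'],(v-c['cy'])/c['fy'],1]); o=c['extrinsics'][:3,3]
    return o+r*(z-o[2])/r[2]
E
python3 - <<'E'
from h import *
for n in ['scene','side']:
    c=grab(n,n+'0'); print(n,c['extrinsics'].round(3).tolist(),c['fx'])
s=read_state(); print(s['t'],s['eef_pos'],s['tool_rot'],s['finger_gap'])
E
```

```text
scene [[0.51, -0.629, 0.587, -0.359], [-0.86, -0.382, 0.338, -0.364], [0.011, -0.677, -0.736, 1.192], [0.0, 0.0, 0.0, 1.0]] 457.35375602670416
side [[0.992, -0.059, 0.114, 0.394], [-0.127, -0.356, 0.926, -1.11], [-0.014, -0.933, -0.36, 0.585], [0.0, 0.0, 0.0, 1.0]] 449.1529501119273
0.1 [0.18129799 0.62378266 0.23052207] [ 1.40959675e-01  9.90015084e-01 -7.06829880e-04 -6.56706991e-05] 0.08548055547037281
```

View pics/scene0.png

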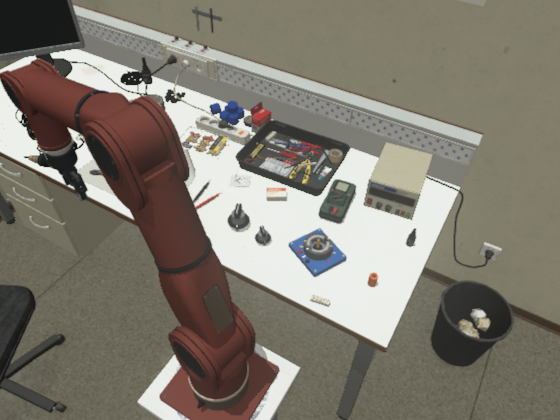

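View pics/side0.png

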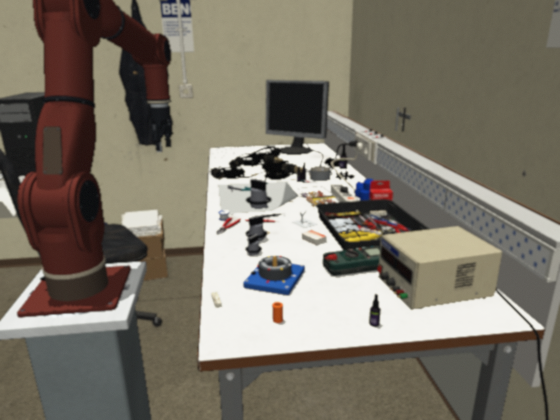

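The scene view shows the fixture at (318,250), the sleeve at (373,280) and cap-like things at (238,216) and (263,235). The side view shows a third at about (257,192). Next I'll measure them.

```bash
python3 - <<'E'
from h import *
a=load('scene0');b=load('side0')
for t,c,box in (('scene',a,None),('side',b,None)):
    W=world(c); f=c['frame'].astype(int); hsv=cv2.cvtColor(c['frame'],cv2.COLOR_RGB2HSV)
    reg=(W[...,0]>.2)&(W[...,0]<.95)&(W[...,1]>-.6)&(W[...,1]<.75)&(W[...,2]>.004)&(W[...,2]<.2)
    for nm,m in (('orange',(hsv[...,0]<14)&(hsv[...,1]>170)&(hsv[...,2]>120)),('blue',(hsv[...,0]>100)&(hsv[...,0]<125)&(hsv[...,1]>130)),('dark',hsv[...,2]<110)):
        m=(m&reg).astype(np.uint8); n,l,s,ce=cv2.connectedComponentsWithStats(m)
        for i in range(1,n):
            if s[i,4]>25:
                p=W[l==i]; print(t,nm,s[i].tolist(),'med',np.median(p,0).round(3),'min',p.min(0).round(3),'max',p.max(0).round(3))
big=lambda c,x,y,w,h:cv2.resize(c['frame'][y:y+h,x:x+w,::-1],None,fx=4,fy=4,interpolation=cv2.INTER_CUBIC)
A=big(a,215,190,190,130)[:, :760]; cv2.imwrite('pics/c1.png',A)
B=big(b,190,165,150,150);cv2.imwrite('pics/c2.png',B)
E
```

```text
scene dark [219, 117, 15, 12, 86] med [0.882 0.605 0.059] min [0.868 0.563 0.024] max [0.949 0.672 0.07 ]
scene dark [236, 127, 108, 69, 1830] med [0.813 0.291 0.022] min [0.726 0.086 0.004] max [0.95  0.469 0.062]
scene dark [210, 136, 12, 13, 38] med [0.779 0.577 0.039] min [0.748 0.566 0.031] max [0.826 0.589 0.046]
scene dark [283, 142, 9, 11, 33] med [0.927 0.327 0.021] min [0.883 0.308 0.005] max [0.947 0.343 0.051]
scene dark [324, 159, 10, 9, 34] med [0.936 0.141 0.008] min [0.922 0.125 0.004] max [0.949 0.159 0.03 ]
scene dark [319, 180, 36, 43, 830] med [0.731 0.013 0.04 ] min [ 0.659 -0.027  0.004] max [0.852 0.07  0.061]
scene dark [193, 183, 15, 19, 36] med [0.551 0.479 0.01 ] min [0.501 0.472 0.004] max [0.601 0.488 0.018]
scene dark [368, 182, 48, 25, 536] med [ 0.806 -0.14   0.098] min [ 0.793 -0.228  0.066] max [ 0.823 -0.069  0.134]
scene dark [376, 202, 7, 7, 39] med [ 0.792 -0.119  0.047] min [ 0.781 -0.128  0.024] max [ 0.807 -0.107  0.055]
scene dark [228, 204, 21, 26, 267] med [0.478 0.266 0.032] min [0.456 0.24  0.005] max [0.529 0.314 0.084]
scene dark [385, 
[... 1498 characters left out ...]
209 0.004] max [0.95  0.352 0.05 ]
side dark [352, 219, 21, 10, 73] med [0.854 0.267 0.031] min [0.817 0.209 0.005] max [0.893 0.36  0.047]
side dark [262, 259, 11, 7, 47] med [0.511 0.01  0.039] min [ 0.49  -0.024  0.024] max [0.517 0.02  0.057]
side dark [258, 260, 34, 21, 435] med [ 0.524 -0.056  0.036] min [ 0.477 -0.068  0.016] max [0.572 0.017 0.052]
side dark [455, 264, 10, 24, 165] med [ 0.94  -0.223  0.082] min [ 0.929 -0.228  0.048] max [ 0.95  -0.219  0.111]
side dark [245, 269, 59, 25, 137] med [ 0.519 -0.083  0.007] min [ 0.439 -0.114  0.004] max [0.606 0.006 0.013]
side dark [370, 295, 10, 31, 207] med [ 0.716 -0.277  0.034] min [ 0.707 -0.283  0.004] max [ 0.727 -0.269  0.077]
```

View pics/c1.png

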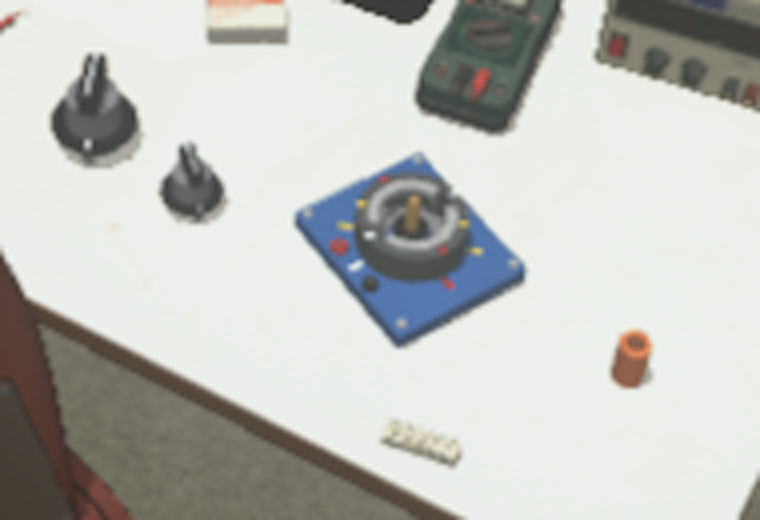

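View pics/c2.png

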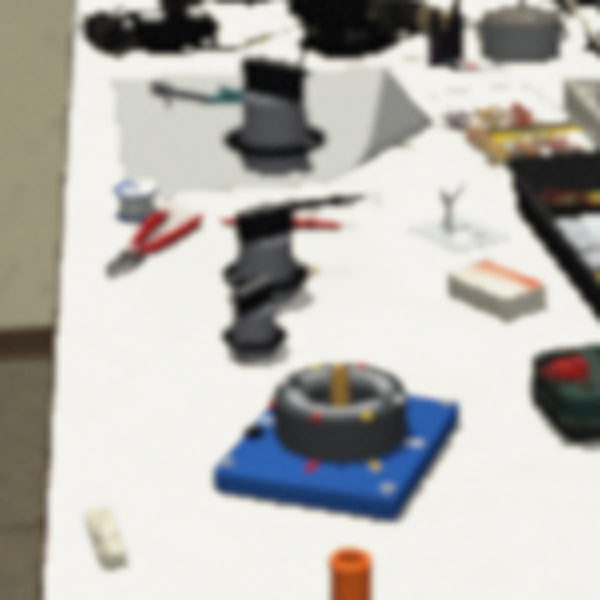

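The middle-sized cap (80 mm tall) is at about (0.49,0.265), between the 113 mm one at (0.53,0.58) and the 60 mm one at (0.466,0.156). The sleeve is at about (0.50,-0.225). I'll move toward the cap first, for a wrist look on the way.

```bash
python3 -m creep '[[0,0,0,0.75,-0.9,0,1],[0,0,0,0.75,-0.9,0,1],[0,0,0,0.75,-0.9,0,1],[0,0,0,0.75,-0.9,0,1],[0,0,0,0.75,-0.9,0,1],[0,0,0,0.75,-0.9,0,1],[0,0,0,0.75,-0.9,0,1],[0,0,0,0.75,-0.9,0,1]]' 40; python3 -m creep '[[0,0,0,0.75,-0.9,0,1],[0,0,0,0.75,-0.9,0,1],[0,0,0,0.75,-0.9,0,1],[0,0,0,0.75,-0.9,0,1],[0,0,0,0.75,-0.9,0,1],[0,0,0,0.75,-0.9,0,1],[0,0,0,0.75,-0.9,0,1],[0,0,0,0,0,0,1]]'
python3 - <<'E'
from h import *
c=grab('wrist','w1'); print(c['extrinsics'].round(3).tolist(),c['fx']); s=read_state(); print(s['joints'],s['eef_pos'],s['tool_rot'])
E
```

```text
t: 0.9
eef_pos: [0.3319, 0.443, 0.231]
tool_rot: [0.141, 0.99, -0.0, -0.0]
ft_force: [-0.2, 0.4, 0.0]
finger_gap: 0.0856
grasp_force: 0.0
t: 1.7
eef_pos: [0.4652, 0.2824, 0.2312]
tool_rot: [0.144, 0.99, -0.001, 0.0]
ft_force: [-0.1, -0.0, 0.6]
finger_gap: 0.0859
grasp_force: 0.0
[[0.286, 0.923, 0.258, 0.4], [0.958, -0.275, -0.079, 0.301], [-0.002, 0.27, -0.963, 0.374], [0.0, 0.0, 0.0, 1.0]] 372.8115543203085
[-0.92379214  0.11510478  0.31775222  1.73864258 -0.03669971  1.29429967
  0.68607378] [0.46371247 0.28461909 0.2310616 ] [ 1.42889301e-01  9.89738593e-01 -4.05781180e-04 -5.46171447e-06]
```

View pics/w1.png

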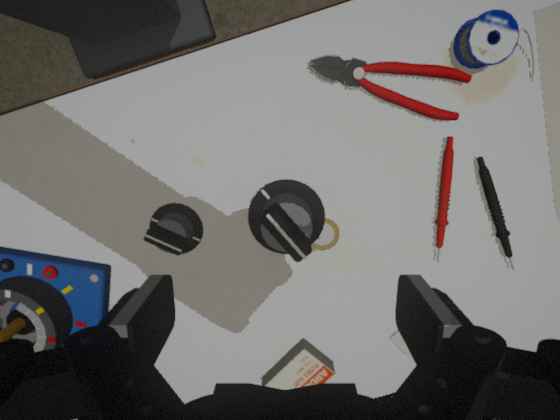

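The wrist view shows the middle cap at (287,217), with its bar running along (265,190)-(310,255), and the small cap at (174,230). I'll measure the cap, then move on over the fixture.

```bash
cat >> h.py <<'E'
def cap(c):
    W=world(c); m=(W[...,2]>.074)&(W[...,2]<.086)&(abs(W[...,0]-.48)<.08)&(abs(W[...,1]-.26)<.08)
    p=W[m]; (cx,cy),sz,a=cv2.minAreaRect(p[:,:2].astype(np.float32)*1000); 
    print('bar rect mm',cx,cy,sz,a,'z',np.median(p[:,2]),'n',len(p))
    u=np.linalg.svd(p[:,:2]-p[:,:2].mean(0),full_matrices=False)[2][0]; print('axis deg',np.degrees(np.arctan2(u[1],u[0]))%180)
    m=(W[...,2]>.012)&(W[...,2]<.035)&(np.hypot(W[...,0]-cx/1e3,W[...,1]-cy/1e3)<.06); q=W[m]; print('disc circle',cv2.minEnclosingCircle(q[:,:2].astype(np.float32)*1000))
E
python3 - <<'E'
from h import *
cap(load('w1'))
E
python3 -m creep '[[0,0,0,0.25,-1,0,1],[0,0,0,0.25,-1,0,1],[0,0,0,0.25,-1,0,1],[0,0,0,0.25,-1,0,1],[0,0,0,0.25,-1,0,1],[0,0,0,0.25,-1,0,1],[0,0,0,0.25,-1,0,1],[0,0,0,0.25,-1,0,1]]'; python3 -m creep '[[0,0,0,0.2,-1,0,1],[0,0,0,0,-1,0,1],[0,0,0,0,-1,0,1],[0,0,0,0,-1,0,1],[0,0,0,0,-1,0,1],[0,0,0,0,-1,0,1],[0,0,0,0,0,0,1]]'
python3 - <<'E'
from h import *
c=grab('wrist','w2'); s=read_state(); print(s['joints'],s['eef_pos'])
E
```

```text
bar rect mm 496.1876220703125 272.6409606933594 (50.13968276977539, 18.410404205322266) 23.7347354888916 z 0.08040726653640026 n 1262
axis deg 23.130084313378575
disc circle ((500.82952880859375, 276.9067077636719), 43.91961669921875)
t: 2.55
eef_pos: [0.5123, 0.087, 0.2311]
tool_rot: [0.14, 0.99, 0.0, -0.0]
ft_force: [0.1, -0.5, -0.2]
finger_gap: 0.0854
grasp_force: 0.0
t: 3.25
eef_pos: [0.5173, -0.0659, 0.2313]
tool_rot: [0.143, 0.99, -0.0, 0.0]
ft_force: [0.4, -0.3, 0.8]
finger_gap: 0.0855
grasp_force: 0.0
[-0.54912184  0.06277166  0.61925012  1.80119935 -0.03803165  1.2895865
  1.36605594] [ 0.51746057 -0.06377738  0.2312396 ]
```

View pics/w2.png

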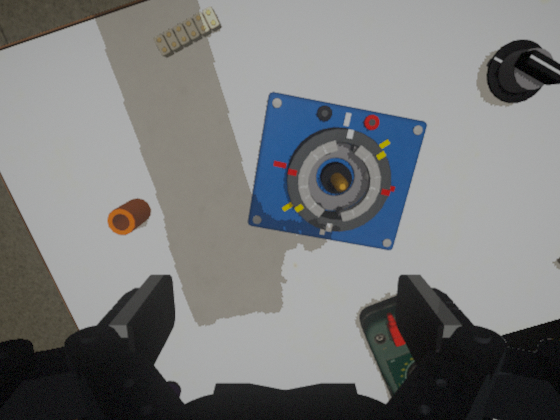

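Wrist view: fixture collar at (340,180), white marks at (349,133) and (325,228), yellow at (382,156) and (298,208), red at (389,190) and (292,172); sleeve at (130,216), strip at (188,32).

```bash
cat >> h.py <<'E'
def fix(c):
    W=world(c); m=(W[...,2]>.047)&(W[...,2]<.057)&(abs(W[...,0]-.52)<.07)&(abs(W[...,1]+.04)<.07)
    p=W[m]; (x,y),r=cv2.minEnclosingCircle(p[:,:2].astype(np.float32)*1000); print('collar',x,y,r,'z',np.median(p[:,2]))
    hsv=cv2.cvtColor(c['frame'],cv2.COLOR_RGB2HSV); rr=np.hypot(W[...,0]*1e3-x,W[...,1]*1e3-y)
    b=(hsv[...,0]>100)&(hsv[...,0]<125)&(hsv[...,1]>130)&(abs(W[...,2]-.02)<.006)&(rr<105)
    q=W[b][:,:2].astype(np.float32)*1000; print('case',cv2.minAreaRect(q))
    for nm,k in (('white',(hsv[...,1]<40)&(hsv[...,2]>170)),('yellow',(abs(hsv[...,0].astype(int)-28)<6)&(hsv[...,1]>150)&(hsv[...,2]>150)),('red',((hsv[...,0]<6)|(hsv[...,0]>172))&(hsv[...,1]>150))):
        k=k&(rr<47)&(rr>28)&(abs(W[...,2]-.052)<.006)
        n,l,s,ce=cv2.connectedComponentsWithStats(k.astype(np.uint8))
        for i in range(1,n):
            if s[i,4]>5:
                e=W[l==i].mean(0)*1e3; print(nm,s[i,4],e.round(1),'ang',np.degrees(np.arctan2(e[1]-y,e[0]-x)).round(1))
    g=(W[...,2]>.060)&(W[...,2]<.076)&(rr<20); print('pin',W[g].mean(0),W[g].max(0))
def sleeve(c,lo=.038,hi=.05,x0=.5,y0=-.225):
    W=world(c); hsv=cv2.cvtColor(c['frame'],cv2.COLOR_RGB2HSV)
    m=(W[...,2]>lo)&(W[...,2]<hi)&(np.hypot(W[...,0]-x0,W[...,1]-y0)<.05); p=W[m]
    print('sleeve top',cv2.minEnclosingCircle(p[:,:2].astype(np.float32)*1000),np.median(p[:,2]),len(p))
    m=(hsv[...,0]<14)&(hsv[...,1]>150)&m
    p=W[m];print('orange top',cv2.minEnclosingCircle(p[:,:2].astype(np.float32)*1000),np.percentile(p[:,2],[50,98]),len(p))
E
python3 - <<'E'
from h import *
c=load('w2');fix(c); sleeve(c); sleeve(c,.043,.05)
hsv=cv2.cvtColor(c['frame'],cv2.COLOR_RGB2HSV)
m=((hsv[...,0]<14)&(hsv[...,1]>150))[185:250,90:170]
v,u=np.nonzero(m);print(u.min()+90,u.max()+90,v.min()+185,v.max()+185)
for z in(.044,): print(ray(c,121,221,z))
E
```

```text
collar 522.3028564453125 -19.89126205444336 45.97330856323242 z 0.05262809213964731
case ((521.428466796875, -19.250015258789062), (147.94534301757812, 127.66487121582031), 63.04863739013672)
white 21 [484.3  -0.   53.1] ang 152.4
yellow 39 [509.7  20.6  53.2] ang 107.3
yellow 35 [534.4 -59.4  53.2] ang -73.0
red 48 [501.7 -56.3  53.2] ang -119.5
red 45 [542.   17.3  53. ] ang 62.0
pin [ 0.52099042 -0.02035704  0.06868076] [ 0.52757851 -0.01417667  0.07457043]
sleeve top ((502.674560546875, -221.03167724609375), 12.995076179504395) 0.044332935243626664 494
orange top ((502.7148742675781, -220.5764617919922), 12.474312782287598) [0.04390557 0.04552853] 122
sleeve top ((502.8753662109375, -221.22769165039062), 12.931825637817383) 0.044608103012239775 377
orange top ((502.854248046875, -220.60684204101562), 12.421684265136719) [0.04427078 0.04557313] 89
108 148 199 232
[ 0.50231441 -0.22071337  0.044     ]
```

The measurements agree with the given sizes: fixture at (0.522,-0.020) with its x axis at about -27°, sleeve at (0.503,-0.221), and cap at (0.496,0.273) with its bar at 23.5°. Now to grasp the sleeve.

```bash
python3 -m creep '[[0,0,0,-0.1,-0.9,0,1],[0,0,0,-0.1,-0.9,0,1],[0,0,0,-0.1,-0.9,-0.5,1],[0,0,0,-0.1,-0.9,-0.7,1],[0,0,0,-0.1,-0.9,-1,1],[0,0,0,-0.1,-0.9,-1,1],[0,0,0,0,-0.9,-1,1],[0,0,0,0,0,0,1]]' 40
python3 - <<'E'
from h import *
c=grab('wrist','w3'); sleeve(c); s=read_state(); print(s['joints'],s['eef_pos'])
E
```

```text
t: 4.1
eef_pos: [0.5007, -0.2212, 0.1231]
tool_rot: [0.142, 0.99, -0.0, -0.003]
ft_force: [-0.0, 0.8, 0.0]
finger_gap: 0.0854
grasp_force: 0.0
sleeve top ((503.0472717285156, -221.55079650878906), 12.998276710510254) 0.04442795852531389 923
orange top ((502.36431884765625, -221.02908325195312), 12.68041706085205) [0.04442563 0.04588628] 834
[-0.30351848  0.25423583  0.734306    1.87287436 -0.19013173  1.08906333
  1.79139347] [ 0.50181915 -0.22003116  0.1247499 ]
```

```bash
python3 -m creep '[[0,0,0,0.04,-0.04,-0.9,1],[0,0,0,0,0,-0.9,1],[0,0,0,0,0,-0.9,1],[0,0,0,0,0,-0.8,0.8],[0,0,0,0,0,-0.6,0.6],[0,0,0,0,0,0,0.4],[0,0,0,0,0,0,0],[0,0,0,0,0,0,0]]' 40; python3 -m creep '[[0,0,0,0,0,0,0],[0,0,0,0,0,0,0],[0,0,0,0,0,0,0]]'
```

```text
t: 4.95
eef_pos: [0.5046, -0.2217, 0.025]
tool_rot: [0.141, 0.99, 0.0, 0.001]
ft_force: [-0.4, -0.2, -0.6]
finger_gap: 0.023
grasp_force: 41.3
t: 5.25
eef_pos: [0.5045, -0.2219, 0.0248]
tool_rot: [0.141, 0.99, 0.0, 0.001]
ft_force: [-0.8, 1.5, 6.6]
finger_gap: 0.0232
grasp_force: 42.1
```

```bash
python3 -m creep '[[0,0,0,0,0,0.7,0],[0,0,0,0,0,1,0],[0,0,0,0,0.5,1,0],[0,0,0,0.1,0.8,1,0],[0,0,0,0.1,1,0.6,0],[0,0,0,0.1,1,0,0],[0,0,0,0.1,1,0,0],[0,0,0,0.1,1,0,0]]'; python3 -m creep '[[0,0,0,0.1,1,0,0],[0,0,0,0.1,0.8,0,0],[0,0,0,0.1,0.5,0,0],[0,0,0,0.05,0.4,0,0],[0,0,0,0,0,0,0],[0,0,0,0,0,0,0]]'
python3 - <<'E'
from h import *
c=grab('wrist','w4'); s=read_state(); print(s['joints'],s['eef_pos'],s['finger_gap'],s['tool_rot']); grab('side','s4')
im=np.hstack([load('w4')['frame'][150:420,180:400],cv2.resize(load('s4')['frame'][200:320,200:340],None,fx=2.25,fy=2.25)]);cv2.imwrite('pics/m4.png',im[:,:,::-1])
x=s['eef_pos']; sleeve(c,x[2]+.014,x[2]+.03,x[0],x[1])
E
```

```text
t: 6.05
eef_pos: [0.5162, -0.0884, 0.1317]
tool_rot: [0.141, 0.99, 0.0, 0.0]
ft_force: [0.6, -0.6, -1.2]
finger_gap: 0.0228
grasp_force: 41.3
t: 6.65
eef_pos: [0.5248, -0.0227, 0.1313]
tool_rot: [0.141, 0.99, -0.0, 0.0]
ft_force: [0.2, 0.7, -1.4]
finger_gap: 0.0229
grasp_force: 41.3
[-0.61387196  0.17457792  0.63587572  1.91798221 -0.11639738  1.08549057
  1.35581516] [ 0.52477264 -0.02301312  0.13133109] 0.02289913773755198 [ 1.41610440e-01  9.89922440e-01 -2.15516433e-04  1.06871377e-05]
sleeve top ((518.963623046875, -22.217416763305664), 25.10960578918457) 0.1511968583717165 4390
orange top ((523.5202026367188, -22.789833068847656), 13.674304962158203) [0.1487373  0.15248395] 662
```

View pics/m4.png

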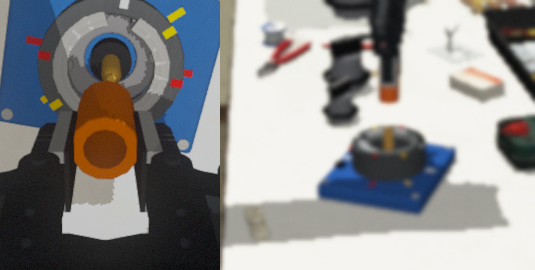

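The sleeve is upright in the grip, about 2 mm off the pin in x and y. I'll correct that and lower it.

```bash
python3 -m creep '[[0,0,0,-0.08,0.1,0,0],[0,0,0,0,0,-0.4,0],[0,0,0,0,0,-0.5,0],[0,0,0,0,0,-0.4,0],[0,0,0,0,0,-0.3,0],[0,0,0,0,0,-0.3,0],[0,0,0,0,0,-0.2,0],[0,0,0,0,0,0,0]]';  python3 -m creep '[[0,0,0,0,0,-0.2,0],[0,0,0,0,0,-0.2,0],[0,0,0,0,0,-0.2,0],[0,0,0,0,0,-0.1,0],[0,0,0,0,0,0,0]]'
```

```text
t: 7.55
eef_pos: [0.5225, -0.0194, 0.0781]
tool_rot: [0.141, 0.99, -0.0, -0.001]
ft_force: [-0.3, 0.8, -0.2]
finger_gap: 0.0229
grasp_force: 41.3
t: 8.05
eef_pos: [0.5229, -0.0194, 0.0611]
tool_rot: [0.141, 0.99, -0.0, -0.0]
ft_force: [-0.1, 0.9, -0.7]
finger_gap: 0.023
grasp_force: 41.3
```

```bash
python3 -m creep '[[0,0,0,0,0,-0.05,0],[0,0,0,0,0,-0.05,0],[0,0,0,0,0,0,0]]';  python3 -m creep '[[0,0,0,0,0,0,0.5],[0,0,0,0,0,0,0.6],[0,0,0,0,0,0,0.6]]'
python3 - <<'E'
from h import *
c=grab('wrist','w5'); sleeve(c,.072,.095,.522,-.02); sleeve(c,.077,.085,.522,-.02); print(read_state()['eef_pos'])
E
```

```text
t: 8.35
eef_pos: [0.5234, -0.0194, 0.0606]
tool_rot: [0.141, 0.99, 0.001, 0.0]
ft_force: [-7.6, 0.5, 22.9]
finger_gap: 0.0228
grasp_force: 44.1
t: 8.65
eef_pos: [0.5228, -0.0193, 0.0587]
tool_rot: [0.141, 0.99, -0.0, -0.0]
ft_force: [-1.1, -0.4, 0.7]
finger_gap: 0.051
grasp_force: 0.0
sleeve top ((516.8043212890625, -18.768861770629883), 39.40949249267578) 0.08060264815416582 6707
orange top ((521.69775390625, -19.433536529541016), 13.092830657958984) [0.07646183 0.08095307] 693
sleeve top ((516.867431640625, -18.816104888916016), 39.381805419921875) 0.0805164467574943 3706
orange top ((521.7210083007812, -19.43259048461914), 13.077360153198242) [0.07885481 0.08112537] 296
[ 0.52275907 -0.0193586   0.05863017]
```

The sleeve is home, with its top at 80.5 mm and within 1 mm of the axis. Next I'll lift, turn +40° and go to the cap.

```bash
python3 -m creep '[[0,0,0,0,0,0.6,1],[0,0,0,0,0,1,1],[0,0,0,0,0,1,1],[0,0,0.9,-0.1,0.8,1,1],[0,0,0.9,-0.1,1,0.8,1],[0,0,0.9,-0.1,1,0,1],[0,0,0.9,-0.1,1,0,1],[0,0,0.9,-0.1,1,0,1]]';  python3 -m creep '[[0,0,0.9,-0.1,1,0,1],[0,0,0.9,-0.1,1,0,1],[0,0,0.8,-0.1,1,0,1],[0,0,0.8,-0.1,1,0,1],[0,0,0,-0.1,1,0,1],[0,0,0,-0.1,1,0,1],[0,0,0,0,0.9,0,1],[0,0,0,0,0,0,1]]'
python3 - <<'E'
from h import *
c=grab('wrist','w6'); cap(c); s=read_state(); print(s['joints'],s['eef_pos'],s['tool_rot'])
from scipy.spatial.transform import Rotation as R
y=R.from_quat(s['tool_rot']).as_matrix()[:,1];print(np.degrees(np.arctan2(y[1],y[0])))
E
```

```text
t: 9.5
eef_pos: [0.5095, 0.1024, 0.1678]
tool_rot: [-0.058, 0.998, -0.0, -0.001]
ft_force: [-0.1, 0.9, 0.5]
finger_gap: 0.0854
grasp_force: 0.0
t: 10.3
eef_pos: [0.4943, 0.2777, 0.1682]
tool_rot: [-0.205, 0.979, 0.0, -0.0]
ft_force: [0.8, -0.2, 0.4]
finger_gap: 0.0855
grasp_force: 0.0
bar rect mm 496.36529541015625 272.9532775878906 (49.99483871459961, 17.971025466918945) 22.73518180847168 z 0.08046133130632602 n 2049
axis deg 22.967507252873386
disc circle ((496.63238525390625, 272.88641357421875), 37.94578552246094)
[-0.91286383  0.21077179  0.37451771  1.77106232 -0.08275861  1.17602336
  1.46737039] [0.49485002 0.27530094 0.16821307] [-2.03823272e-01  9.79007606e-01 -2.45651156e-04 -3.48264974e-04]
113.52125616098976
```

```bash
python3 -m creep '[[0,0,-0.12,0.05,0,-0.9,1],[0,0,0,0,0,-0.9,1],[0,0,0,0,0,-0.9,1],[0,0,0,0,0,-0.8,1],[0,0,0,0,0,-0.5,1],[0,0,0,0,0,-0.25,1],[0,0,0,0,0,0,1]]'
```

```text
t: 11.05
eef_pos: [0.4966, 0.2727, 0.0621]
tool_rot: [-0.197, 0.98, -0.0, -0.0]
ft_force: [-0.1, 0.7, -0.0]
finger_gap: 0.0854
grasp_force: 0.0
```

```bash
python3 -m creep '[[0,0,0,0,0,0,0.5],[0,0,0,0,0,0,0],[0,0,0,0,0,0,0],[0,0,0,0,0,0,0],[0,0,0,0,0,0,0],[0,0,0,0,0,0,0]]' 60; python3 -m creep '[[0,0,0,0,0,0.2,0],[0,0,0,0,0,0.6,0],[0,0,0,0,0,1,0],[0,0,0,0,0,1,0],[0,0,0,0,0,1,0],[0,0,0,0,0,1,0],[0,0,0,0,0,0,0]]'
```

```text
t: 11.65
eef_pos: [0.4968, 0.2733, 0.063]
tool_rot: [-0.197, 0.98, 0.0, 0.0]
ft_force: [-0.5, -0.3, 4.1]
finger_gap: 0.0165
grasp_force: 60.4
t: 12.35
eef_pos: [0.4985, 0.274, 0.1873]
tool_rot: [-0.197, 0.98, 0.001, 0.003]
ft_force: [0.6, 0.0, -0.3]
finger_gap: 0.017
grasp_force: 59.9
```

```bash
python3 -m creep '[[0,0,-0.8,0.1,-0.6,0,0],[0,0,-0.8,0.1,-0.8,0,0],[0,0,-0.8,0.1,-0.9,0,0],[0,0,-0.8,0.1,-0.9,0,0],[0,0,-0.8,0.1,-0.9,0,0],[0,0,-0.8,0.1,-0.9,0,0],[0,0,-0.8,0.1,-0.9,0,0],[0,0,-0.8,0.1,-0.9,0,0]]';  python3 -m creep '[[0,0,-0.8,0.1,-0.9,0,0],[0,0,-0.8,0.1,-0.9,0,0],[0,0,-0.8,0,-0.9,0,0],[0,0,-0.8,0,-0.8,0,0],[0,0,-0.4,0,-0.8,0,0],[0,0,0,0,-0.6,0,0],[0,0,0,0,0,0,0],[0,0,0,0,0,0,0]]'
python3 - <<'E'
from h import *
c=grab('wrist','w7'); s=read_state(); print(s['joints'],s['eef_pos'],s['tool_rot'],s['finger_gap'])
d=grab('side','s7'); e=grab('scene','c7')
from scipy.spatial.transform import Rotation as R
M=R.from_quat(s['tool_rot']).as_matrix();print(np.degrees(np.arctan2(M[1,1],M[0,1])),M[:,2])
im=np.hstack([c['frame'][80:420,100:460],cv2.resize(d['frame'][190:310,210:330],(340,340),interpolation=cv2.INTER_CUBIC)]);cv2.imwrite('pics/m7.png',im[:,:,::-1])
W=world(c); m=np.hypot(W[...,0]-s['eef_pos'][0],W[...,1]-s['eef_pos'][1])<.045; m&=(W[...,2]>s['eef_pos'][2]-.05)&(W[...,2]<s['eef_pos'][2]-.028)
p=W[m]; print(len(p),cv2.minEnclosingCircle(p[:,:2].astype(np.float32)*1000),np.percentile(p[:,2],[5,50,95]))
E
```

```text
t: 13.15
eef_pos: [0.5167, 0.1015, 0.1826]
tool_rot: [0.084, 0.997, -0.0, -0.0]
ft_force: [0.0, -0.3, -1.6]
finger_gap: 0.0166
grasp_force: 59.9
t: 13.95
eef_pos: [0.5216, -0.0195, 0.1825]
tool_rot: [0.236, 0.972, 0.0, -0.0]
ft_force: [0.4, 1.5, -2.0]
finger_gap: 0.0165
grasp_force: 59.8
[-0.66163368  0.10871313  0.66200061  1.86708181 -0.07225577  1.18968709
  1.118929  ] [ 0.52164433 -0.01879203  0.18249827] [ 2.35901130e-01  9.71777045e-01  1.37553937e-04 -1.10808712e-04] 0.016483032578881333
62.71050340042036 [-1.50464466e-04  3.19623317e-04 -9.99999938e-01]
6415 ((521.776123046875, -20.249263763427734), 37.9641227722168) [0.14300442 0.14430673 0.14873782]
```

View pics/m7.png

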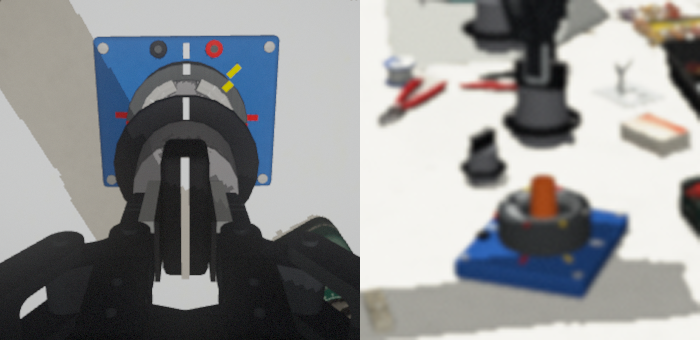

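The cap is aligned: its white line coincides with the white marks, and the disc centre is within about 0.5 mm of the axis. Lowering.

```bash
python3 -m creep '[[0,0,0,0,0.0,-0.5,0],[0,0,0,0,0,-0.7,0],[0,0,0,0,0,-0.6,0],[0,0,0,0,0,-0.4,0],[0,0,0,0,0,-0.2,0],[0,0,0,0,0,-0.1,0],[0,0,0,0,0,0,0]]';  python3 -m creep '[[0,0,0,0,0,-0.15,0],[0,0,0,0,0,-0.15,0],[0,0,0,0,0,-0.15,0],[0,0,0,0,0,-0.15,0],[0,0,0,0,0,0,0]]'
```

```text
t: 14.8
eef_pos: [0.5217, -0.0193, 0.1201]
tool_rot: [0.236, 0.972, -0.0, 0.0]
ft_force: [-0.2, 0.9, -1.1]
finger_gap: 0.0165
grasp_force: 59.9
t: 15.3
eef_pos: [0.5213, -0.0194, 0.1045]
tool_rot: [0.236, 0.972, -0.0, -0.0]
ft_force: [-0.4, 0.5, -1.8]
finger_gap: 0.0166
grasp_force: 59.9
```

```bash
python3 -m creep '[[0,0,0,0,0,-0.12,0],[0,0,0,0,0,-0.1,0],[0,0,0,0,0,-0.08,0],[0,0,0,0,0,0,0]]';  python3 -m creep '[[0,0,0,0,0,-0.05,0],[0,0,0,0,0,0,0],[0,0,0,0,0,0,0]]'
```

```text
t: 15.7
eef_pos: [0.5216, -0.0193, 0.0974]
tool_rot: [0.236, 0.972, -0.0, -0.0]
ft_force: [0.1, 0.4, -2.2]
finger_gap: 0.0168
grasp_force: 59.8
t: 16.0
eef_pos: [0.5219, -0.0192, 0.097]
tool_rot: [0.236, 0.972, 0.0, 0.0]
ft_force: [-2.3, 0.9, 6.9]
finger_gap: 0.0166
grasp_force: 60.9
```

Contact came at the predicted height (TCP 0.097), so the cap is home. Now twisting clockwise about 49°.

```bash
python3 -m creep '[[0,0,-0.5,0,0,0,0],[0,0,-0.7,0,0,0,0],[0,0,-0.7,0,0,0,0],[0,0,-0.7,0,0,0,0],[0,0,-0.7,0,0,0,0],[0,0,-0.7,0,0,0,0],[0,0,-0.7,0,0,0,0],[0,0,0,0,0,0,0]]';  python3 -m creep '[[0,0,-0.7,0,0,0,0],[0,0,-0.7,0,0,0,0],[0,0,-0.7,0,0,0,0],[0,0,-0.7,0,0,0,0],[0,0,-0.7,0,0,0,0],[0,0,-0.7,0,0,0,0],[0,0,-0.6,0,0,0,0],[0,0,0,0,0,0,0]]'; python3 -m creep '[[0,0,0,0,0,0,0],[0,0,0,0,0,0,0]]'
python3 - <<'E'
from h import *
c=grab('wrist','w8'); s=read_state(); print(s['joints'],s['eef_pos'],s['finger_gap'],s['ft_force'],s['ft_torque'])
from scipy.spatial.transform import Rotation as R
M=R.from_quat(s['tool_rot']).as_matrix();print(np.degrees(np.arctan2(M[1,1],M[0,1])),M[:,2])
cv2.imwrite('pics/m8.png',c['frame'][:,:,::-1])
W=world(c); rr=np.hypot(W[...,0]-.5217,W[...,1]+.0197)
p=W[(rr<.045)&(W[...,2]>.05)&(W[...,2]<.07)]; print(len(p),cv2.minEnclosingCircle(p[:,:2].astype(np.float32)*1000),np.percentile(p[:,2],[5,50,95]))
k=W[(rr<.035)&(abs(W[...,2]-.114)<.004)&(c['frame'].min(-1)>150)]
if len(k)>5: print('line ang',np.degrees(np.arctan2(*(lambda u:(u[1],u[0]))(np.linalg.svd(k[:,:2]-k[:,:2].mean(0),full_matrices=False)[2][0]))),len(k))
E
```

```text
t: 16.8
eef_pos: [0.5225, -0.0196, 0.0971]
tool_rot: [0.429, 0.903, 0.0, 0.001]
ft_force: [1.6, -0.6, 5.6]
finger_gap: 0.0164
grasp_force: 60.7
t: 17.6
eef_pos: [0.5222, -0.0198, 0.097]
tool_rot: [0.607, 0.794, 0.0, 0.0]
ft_force: [-1.9, -2.0, 6.8]
finger_gap: 0.0163
grasp_force: 60.9
t: 17.8
eef_pos: [0.5221, -0.0197, 0.097]
tool_rot: [0.607, 0.795, 0.0, 0.0]
ft_force: [-0.7, -0.2, 7.7]
finger_gap: 0.0168
grasp_force: 60.9
[-0.73559192  0.23555005  0.77983089  1.96365545 -0.19418441  1.01654685
  0.40023721] [ 0.52212864 -0.01967042  0.0969675 ] 0.01662946460190265 [-0.08110438 -1.38696007  6.64931442] [-0.43413055  0.44009429  0.02948803]
15.298201126297547 [ 8.80276357e-04 -5.02478669e-05 -9.99999611e-01]
11289 ((521.7057495117188, -19.668855667114258), 44.98850631713867) [0.05195059 0.05796264 0.06033465]
line ang -74.39867869276652 865
```

View pics/m8.png

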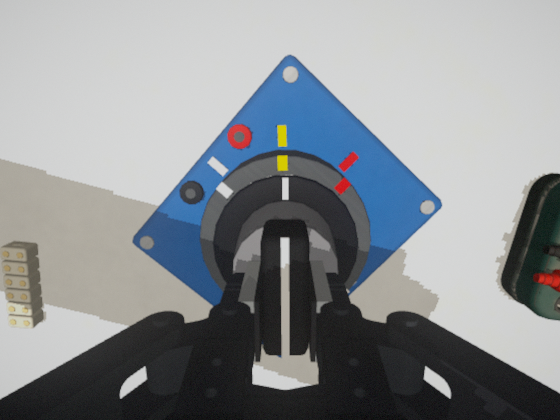

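The cap's white mark at (286,188) lines up with the yellow mark at (283,162), and the bar is at -74.4° against yellow at about -73°. The cap is still down and gripped, so I'm handing in.

```bash
python3 -c "
from bench import *
print(hand_in())"
```

```text
the job is handed in; nothing more can be done
None
```

I handed the job in at about 18 s of the 54 s allowed; no verdict came back, but my last check showed the sleeve home, the cap fully down and still gripped at 60 N, turned about 0.82 rad to the yellow marks.

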